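# Press home the proud lock clips on a conveyor belt edge

### The job

Three of the white lock clips along the edge of the conveyor belt still stand proud of their teal housings. With the fingertips, press each of the three gently down until its head rests on its housing like the others, one after the other, starting with the one nearest the steel end stop and working towards the free end of the belt, so that the slack runs out that way. Grip and lift nothing, leave the clips that are already home untouched and the tools and parts lying about alone, and finish with the hand clear.

Things in the scene. Friction and masses are not known exactly. Their poses are not given: they have to be found in the camera images.
- belt: Piece of dark grey modular plastic conveyor belt lying flat and fixed, 220 mm wide (its x, away from the robot at yaw 0), 414 mm long (its y) and 16 mm thick. Origin: centre of its underside, on the table; z up. Seven teal lock housings stand along its robot-side edge. Its -y end is the free end.
- housing_row (a point): Top of the middle one of the seven teal lock housings, 16 mm above the table. Each is 38 mm square, its top level with the belt, and holds one white lock clip; they stand in a row at belt x = -90 mm, y = +150, +100, +50, 0, -50, -100, -150 mm.
- end_stop (a point): Middle of the top edge of the steel end stop, a fixed angle that the belt's +y end (the robot's left) butts against: 6 mm thick face, 36 mm high, 260 mm long along belt x, with a 50 mm wide foot beyond it.
- clip_first_top (a point): Centre of the top face of the first (nearest the end stop) of the three clips that stand proud: white plastic lock clip, head 22 x 26 mm (belt x, y) and 5 mm thick, on two prongs in its housing, at belt y = +150 or +100 mm. Its top is 21 mm above the table when home, 30 to 33 mm at the start.
- clip_first (a joint): How far that clip stands proud, m: 0 when home (head resting on its housing, stopped there), 0.009 to 0.012 at the start. It slides straight down or up, against a friction of about 4 N with no spring, and stays where it is left (a force over 25 N would crack it); 0.020 is pulled right up.
- clip_second_top (a point): Centre of the top face of the second of the three clips that stand proud: white plastic lock clip, head 22 x 26 mm (belt x, y) and 5 mm thick, on two prongs in its housing, at belt y = +50, 0 or -50 mm. Its top is 21 mm above the table when home, 30 to 33 mm at the start.
- clip_second (a joint): How far that clip stands proud, m: 0 when home (head resting on its housing, stopped there), 0.009 to 0.012 at the start. It slides straight down or up, against a friction of about 4 N with no spring, and stays where it is left (a force over 25 N would crack it); 0.020 is pulled right up.
- clip_third_top (a point): Centre of the top face of the third (farthest from the end stop) of the three clips that stand proud: white plastic lock clip, head 22 x 26 mm (belt x, y) and 5 mm thick, on two prongs in its housing, at belt y = -100 or -150 mm. Its top is 21 mm above the table when home, 30 to 33 mm at the start.
- clip_third (a joint): How far that clip stands proud, m: 0 when home (head resting on its housing, stopped there), 0.009 to 0.012 at the start. It slides straight down or up, against a friction of about 4 N with no spring, and stays where it is left (a force over 25 N would crack it); 0.020 is pulled right up.
- home_a_top (a point): Centre of the top face of one of the four same clips that are already home, 21 mm above the table, in the other housings.
- home_a (a joint): How far that clip stands proud, m: 0 at the start.
- home_b_top (a point): Centre of the top face of one of the four same clips that are already home, 21 mm above the table, in the other housings.
- home_b (a joint): How far that clip stands proud, m: 0 at the start.
- home_c_top (a point): Centre of the top face of one of the four same clips that are already home, 21 mm above the table, in the other housings.
- home_c (a joint): How far that clip stands proud, m: 0 at the start.
- home_d_top (a point): Centre of the top face of one of the four same clips that are already home, 21 mm above the table, in the other housings.
- home_d (a joint): How far that clip stands proud, m: 0 at the start.
- screwdriver: Loose screwdriver, blue handle, 200 mm long and up to 26 mm high, lying on the belt behind the housings. Origin: at its middle, on its underside. Not to be moved.
- spare_clip: Loose spare lock clip lying on its side on the table before the belt's robot-side edge, 20 x 26 mm, 22 mm high. Origin: at its middle, on its underside. Not to be moved.
- spare_module: Loose spare belt module, dark grey comb 62 x 150 mm, 16 mm high, on the table before the belt's robot-side edge. Origin: at its middle, on its underside. Not to be moved.
- mallet: Loose mallet with wooden handle and rubber head, 270 mm long, 37 mm high, on the table by the free end of the belt. Origin: at its middle, on its underside. Not to be moved.
- hinge_rods: Loose bundle of three grey hinge rods 230 mm long, 22 mm high, on the table behind the belt. Origin: at its middle, on its underside. Not to be moved.
- clip_tub: Loose round grey tub of spare clips, 80 mm across, 55 mm high, on the table beyond the end stop. Origin: at its middle, on its underside. Not to be moved.
- tape_measure: Loose black tape measure 66 x 36 mm, 62 mm high, on the table beyond the end stop. Origin: at its middle, on its underside. Not to be moved.

How it is judged:
On the way, in this order (a step that is already met when the one before it is completed fails the run):
1. the first (nearest the end stop) proud clip is pressed home (within 1.5 mm), the other two still up (value of joint clip_first below 0.0015 m and value of joint each of clip_second, clip_third above 0.005 m), for 0.1 s.
2. the second proud clip is pressed home (within 1.5 mm), the last still up (value of joint clip_second below 0.0015 m and value of joint clip_third above 0.005 m), for 0.1 s.
3. the third (farthest from the end stop) proud clip is pressed home (within 1.5 mm), the last of them (value of joint clip_third below 0.0015 m), for 0.1 s.
At the end, for the whole second after the job is handed in: All seven clips are home (each within 1.5 mm of resting on its housing), and the loose things lie at rest within 15 mm of where they were (value of joint each of clip_first, clip_second, clip_third, home_a, home_b, home_c, home_d below 0.0015 m and linear speed of each of screwdriver, spare_clip, spare_module, mallet, hinge_rods, clip_tub, tape_measure below 0.02 m/s and distance of each of screwdriver, spare_clip, spare_module, mallet, hinge_rods, clip_tub, tape_measure from where it was at the start of the episode below 0.015 m); the robot touches nothing.
It fails at once if one of the three proud clips is pressed harder than 25 N (contact force between any of clip_first, clip_second, clip_third and anything else above 25 N).
It fails at once if a clip is pulled up (a proud one 4 mm above its highest start, a home one 1.5 mm) (value of joint any of clip_first, clip_second, clip_third above 0.016 m or value of joint any of home_a, home_b, home_c, home_d above 0.0015 m).
It fails at once if the robot touches a clip that is already home (more than 1 N) (contact force between any of home_a, home_b, home_c, home_d and the fingers above 1 N or contact force between any of home_a, home_b, home_c, home_d and the arm above 1 N).
It fails at once if one of the loose tools or parts is moved more than 15 mm, lifted, or gripped or pushed with over 8 N (contact force between any of screwdriver, spare_clip, spare_module, mallet, hinge_rods, clip_tub, tape_measure and the fingers above 8 N or distance of any of screwdriver, spare_clip, spare_module, mallet, hinge_rods, clip_tub, tape_measure from where it was at the start of the episode above 0.015 m).
It also fails if it takes over 45 s, if anything falls off the work surface, if the arm or the gripper's body presses on something with over 40 N, if the wrist force passes 120 N, or if a joint passes its speed limit or range.

### The arm

A 6-joint arm with a two-finger parallel gripper is mounted at the origin on the work surface. World frame = base frame: x ahead of the robot, y to its left, z up, the work surface at z = 0. Lengths are in m, angles in rad, forces in N, time in s.
With the tool pointing down it reaches from about 0.3 to 0.875 m from the base axis. Payload 6.4 kg.
Tool frame: the origin (TCP) lies midway between the tips of the shut fingers; the grasp point (between the pads) lies 19 mm behind it; z points along the fingers, y is the line along which they close (so a half turn about z gives the same grasp; the last joint's range is limited). The gripper opens to 85 mm and grips with 20 to 120 N. Pads are 22 mm wide; open, the fingers measure 114 mm over their backs; the gripper's body (76 mm by 85 mm) begins 54 mm behind the grasp point. The pads swing forward as they close: fully open they stand 13 mm farther back than shut.
Start: joints at [1.044, 0.181, 1.607, -0, 1.354, -0.206], TCP at [0.181, 0.546, 0.231] pointing down, gripper open.
Joint ranges: [-2.99, 2.99], [-0.89, 2.07], [0.3, 2.58], [-1.14, 4.28], [0, 2.63], [-3.12, 3.12]. Speed limits (rad/s): [2.57, 2.57, 3.01, 3.14, 3.14, 3.14].

### API

Orientations are given as a unit quaternion [w, x, y, z].
In Python, from bench import * gives the robot as it stands.
- The arm moves only by the tool play_rows, never from a script. Its argument "plan" is a list of rows, each a list of 3 entries, a list of its own where there are three numbers: the finger opening in mm, from 0 to 85.4, then the shift along the tool's x, y, z normalised to -1 to 1, where 1 is 40 cm, then the turn about the tool's z normalised to -1 to 1, where 1 is pi rad. A call has 1 to 10 rows; each row is the pose to reach, as a shift and turn from the pose commanded when the call began, along the tool's axes at that moment, turning the shorter way round; what a row does not reach only later rows make up. A row lasts 1/10 s, in which the tool goes at most 50 mm and 8.59 degrees, less where a joint would pass 70% of its speed; a pose out of reach is approached as far as the arm can. A call with a number of a shift or a turn outside -1 to 1 is refused whole. A call with a gripper value outside its range is refused whole. The fingers move at their own pace and stop on an object; the grip force is fixed at half the most. Time passes only in rows, so rows that repeat a pose let the fingers close. It gives the time, the measured TCP pose, the force, the opening and the grip force at its end, in the units of the state.
- get_obs(): the state, without advancing time (a new reading comes with each control period).
- camera(name): name is "scene" or "top" or "wrist"; returns a dict with "image" (400x640x3 uint8, red, green, blue), "range_z" (400x640 float32, m along the optical axis (not along the pixel's ray), 0 where there is no reading), "intrinsics" (3x3 intrinsics, pixels), "k1" (the pictures are not rectified: a ray, as slopes to the right and down, at radius r is drawn at 1 + k1 r^2 times it, then the intrinsics apply), "rvec" (rotation vector, rad) and "tvec" (3), from world to camera coordinates, as OpenCV has them; the wrist camera has in their place "T_tool_cam" (4x4, takes a point from camera to tool coordinates, whose origin is the TCP and whose axes are the flange's). Camera axes: x right, y down, z forward; pixel columns grow to the right and rows downward; lengths in m; the calibration is good to about 2 mm. A picture is of the moment at which its call begins: read the wrist's pose just before it.
- hand_in(): hands the job in; it is judged then, once.
Trained networks look in a picture, given as the dict that the camera call returned (one of the last four; its "shot" number tells which), for a name from the list of things; names that differ only in an ending like _2 or _b are one class to them, and where a whole thing is asked for, a point or a joint stands for the part that bears it (a point fixed in the world has none). Each returns a list of dicts, best first, with "conf" (0 to 1); they miss things now and then, are a little off and sometimes report something else, mostly with a low value. They report only what shows in the picture. A call takes as long as a camera call.
- search_frame(picture, label): "rect" ([centre column, centre row, width, height] in pixels, round what is visible of it).
- masks_of(picture, label): "mask" (400x640 bool, what is visible of it) and "rect" ([centre column, centre row, width, height] in pixels, round what is visible of it).
The state is a dict: "time_s": time; "q": joint angles; "dq": joint speeds; "joint_efforts": joint torques, N m; "eef_pos": TCP position; "eef_rot": TCP orientation; "wrist_force": force on the tool from outside, world axes, zero at the start; "torque": the same for the moment, N m; "opening": opening from 0.0 (shut) to 1.0 (fully open); "grasp_force": force on a finger pad.
Only numpy, scipy, OpenCV 4.12 (cv2) and the standard library are available. Lean on these libraries where they do the work, as an engineer would, in place of code of your own. Each camera call takes 0.05 s, during which the arm holds its last target. There are 200 camera calls.

## Working session

There is one attempt and no reset: what is moved stays moved. The work goes in short steps, Python scripts to look and compute and a tool call to move; the robot and the scene stay as the last step left them, time stands still between calls to the robot, and variables do not carry over. Pictures are saved under pics/ and viewed, at most 10 in all, crops included, and the job is handed in when it is done.

Besides the shell and the picture viewer there is one more tool, called after "Emit:" as name(argument=value, ...), one argument or row to a line, values as JSON. play_rows: Moves the arm, as the interface text tells. Its arguments: {"type":"object","properties":{"plan":{"type":"array","items":{"type":"array"}}},"required":["plan"]}

```bash
mkdir -p pics; cat > h.py <<'E'
from bench import *
import numpy as np, cv2
from scipy.spatial.transform import Rotation as R
def pose(c,o=None):
    if 'rvec' in c:
        M=cv2.Rodrigues(np.array(c['rvec'],float))[0]; return M.T, -M.T@np.array(c['tvec'],float).ravel()
    q=o['eef_rot']; T=np.array(c['T_tool_cam']); Rt=R.from_quat([q[1],q[2],q[3],q[0]]).as_matrix()
    return Rt@T[:3,:3], Rt@T[:3,3]+np.array(o['eef_pos'])
def cloud(c,o=None):
    K=np.array(c['intrinsics']); v,u=np.mgrid[0:400,0:640].astype(float)
    xd=(u-K[0,2])/K[0,0]; yd=(v-K[1,2])/K[1,1]; x,y=xd.copy(),yd.copy()
    for _ in range(8):
        s=1+c['k1']*(x*x+y*y); x,y=xd/s,yd/s
    z=c['range_z']; P=np.stack([x*z,y*z,z],-1); Rm,t=pose(c,o)
    W=P@Rm.T+t; W[z<=0]=np.nan; return W
def save(n,c,crop=None):
    im=c['image'][:,:,::-1]
    cv2.imwrite('pics/'+n,im)
E
python3 - <<'E'
from h import *
o=get_obs(); print(o)
for n in ['scene','top']:
    c=camera(n); save(n+'1.png',c); W=cloud(c); np.save(n+'.npy',W); np.save(n+'_im.npy',c['image'])
    for l in ['belt','clip_first_top','home_a_top','screwdriver','spare_clip','spare_module','mallet','end_stop','tape_measure','clip_tub']:
        for d in masks_of(c,l)[:8]:
            if d['conf']<.3: continue
            p=W[d['mask']]; print(n,l,round(d['conf'],2),np.round(d['rect']),np.round(np.nanmedian(p,0),3),np.round(np.nanpercentile(p[:,2],90),4))
E
```

```text
{'time_s': 0.0, 'q': array([ 1.04368935e+00,  1.81547365e-01,  1.60800554e+00,  3.40488665e-07,
        1.35377857e+00, -2.06286648e-01]), 'dq': array([-1.92249233e-03,  8.82260107e-04, -7.68082580e-04,  2.05842382e-04,
       -1.66869990e-04, -5.02920185e-05]), 'joint_efforts': array([ 6.72795818e-05, -4.44878411e+01, -3.51324499e+01, -4.10464281e-04,
        9.28324676e-03,  5.80815225e-06]), 'eef_pos': array([0.18101928, 0.54518841, 0.23038178]), 'eef_rot': array([-3.11867958e-04,  1.59723095e-01,  9.87161475e-01, -8.11548952e-04]), 'wrist_force': array([-0.58998259, -0.51617285, -0.21723505]), 'torque': array([ 0.02538121, -0.04897296, -0.01470392]), 'grasp_force': 0.0, 'opening': 1.0006278135145514}
scene belt 0.71 [332. 185. 203. 165.] [0.57  0.068 0.012] 0.0158
scene belt 0.56 [244. 164.  64.  41.] [ 0.384 -0.039  0.012] 0.0151
scene belt 0.32 [345. 125.   9.   7.] [0.47  0.207 0.029] 0.0311
scene home_a_top 0.49 [330. 135.   8.  10.] [0.468 0.158 0.019] 0.0217
scene screwdriver 0.97 [325. 180.  53.  57.] [0.574 0.035 0.035] 0.0406
scene spare_clip 0.61 [312. 123.   8.   2.] [
[... 942 characters left out ...]
2
top screwdriver 0.84 [311. 220.  83.  26.] [0.569 0.039 0.036] 0.0415
top screwdriver 0.3 [355. 265.  12.  10.] [ 0.461 -0.04   0.029] 0.0318
top spare_clip 0.59 [268. 286.   6.  12.] [0.408 0.167 0.016] 0.024
top spare_clip 0.37 [378. 265.   8.  10.] [ 0.46  -0.088  0.02 ] 0.0227
top spare_module 0.5 [302. 220. 196. 109.] [0.558 0.097 0.011] 0.0165
top mallet 0.57 [438. 246.  42. 113.] [ 0.573 -0.24   0.026] 0.0337
top end_stop 0.56 [304. 222. 198. 111.] [0.559 0.098 0.011] 0.0163
top tape_measure 0.58 [189. 190.  23.  33.] [0.639 0.353 0.057] 0.0626
top tape_measure 0.51 [355. 296.  62.  39.] [ 0.383 -0.039  0.013] 0.0163
top clip_tub 0.57 [174. 243.  37.  34.] [0.506 0.396 0.039] 0.0533
```

```bash
python3 - <<'E'
from h import *
for n in ['scene','top']:
    W=np.load(n+'.npy'); im=np.load(n+'_im.npy').astype(int)
    m=(im.min(-1)>150)&(im.max(-1)-im.min(-1)<40)&(abs(W[...,0]-.465)<.04)&(W[...,1]<.25)&(W[...,1]>-.14)
    k,lab,st,ce=cv2.connectedComponentsWithStats(m.astype(np.uint8))
    for i in range(1,k):
        if st[i,4]<15: continue
        p=W[lab==i]; t=p[p[:,2]>np.nanpercentile(p[:,2],90)-.006]
        print(n,st[i],np.round(ce[i]),np.round((t.min(0)+t.max(0))/2,4),'z',np.round(np.median(t[:,2]),4),np.round(np.ptp(t,axis=0),3))
im=cv2.imread('pics/top1.png')[170:330,160:480]
cv2.imwrite('pics/topc.png',cv2.resize(im,(800,400),interpolation=cv2.INTER_CUBIC))
E
```

```text
scene [337 119  10   8  45] [342. 123.] [0.4667 0.2097 0.0289] z 0.0297 [0.019 0.02  0.006]
scene [323 133   9   7  41] [327. 136.] [0.4678 0.1582 0.0201] z 0.0198 [0.018 0.021 0.007]
scene [307 138  10   9  54] [311. 142.] [0.4646 0.1107 0.0317] z 0.0312 [0.019 0.022 0.006]
scene [292 153   9   8  49] [296. 156.] [0.4644 0.0601 0.0209] z 0.0198 [0.017 0.022 0.01 ]
scene [275 164  10   8  49] [280. 167.] [0.4628 0.0092 0.0194] z 0.0194 [0.018 0.021 0.006]
scene [257 172  11   9  64] [262. 176.] [ 0.4605 -0.0411  0.0286] z 0.0287 [0.021 0.022 0.007]
scene [241 186  10   9  53] [246. 190.] [ 0.4595 -0.09    0.0205] z 0.02 [0.019 0.021 0.006]
top [247 256  10   8  75] [251. 259.] [0.4693 0.2091 0.0297] z 0.0294 [0.017 0.022 0.007]
top [268 256  10   9  89] [272. 260.] [0.468  0.1597 0.0204] z 0.0195 [0.019 0.022 0.008]
top [289 257  10   9  82] [293. 261.] [0.4665 0.1089 0.0328] z 0.0314 [0.019 0.022 0.008]
top [310 258  10   9  80] [314. 262.] [0.4639 0.0591 0.0208] z 0.02 [0.019 0.022 0.008]
top [331 259   9   8  72] [335. 262.] [0.4629 0.0099 0.0218] z 0.0194 [0.017 0.019 0.01 ]
top [352 259  10   9  77] [356. 263.] [ 0.4623 -0.0409  0.03  ] z 0.0291 [0.019 0.022 0.008]
top [372 260  10   9  89] [377. 264.] [ 0.4597 -0.0895  0.0208] z 0.0203 [0.019 0.022 0.008]
```

View pics/topc.png

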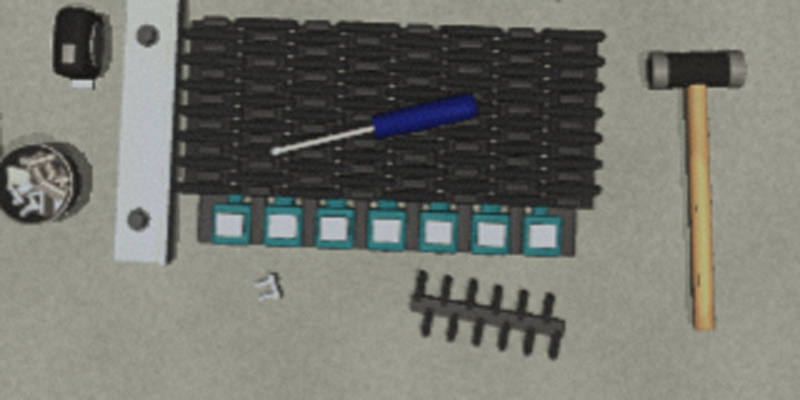

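View pics/scene1.png

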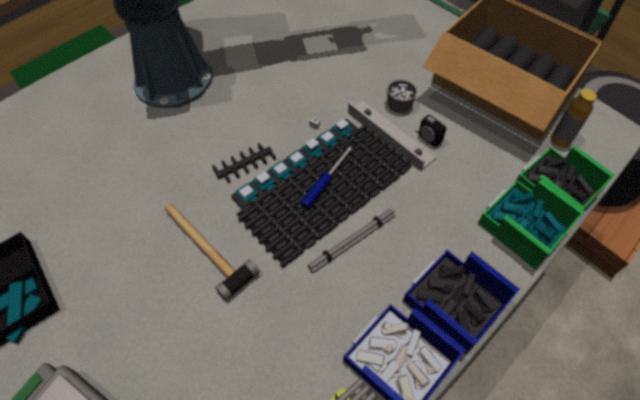

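```bash
cat >> h.py <<'E'
def to(x,y,z):
    o=get_obs(); q=o['eef_rot']; Rt=R.from_quat([q[1],q[2],q[3],q[0]]).as_matrix()
    print('t',o['time_s'],'pos',np.round(o['eef_pos'],4),'units',np.round(Rt.T@(np.array([x,y,z])-o['eef_pos'])/.4,4),'ytool',np.round(Rt[:,1],3),'F',np.round(o['wrist_force'],2))
E
python3 -c "
from h import *
to(.468,.209,.23);to(.468,.209,.10)"
```

```text
t 1.1 pos [0.1813 0.5457 0.2313] units [-0.9456 -0.5727  0.0033] ytool [ 0.315  0.949 -0.   ] F [-0.24  0.15 -0.31]
t 1.1 pos [0.1813 0.5457 0.2313] units [-0.9456 -0.5727  0.3283] ytool [ 0.315  0.949 -0.   ] F [-0.24  0.15 -0.31]
```

Emit:
play_rows(
  plan=[
    [0,[-0.473,-0.286,0],-0.05],
    [0,[-0.473,-0.286,0],-0.094],
    [0,[-0.473,-0.286,0],-0.094],
    [0,[-0.473,-0.286,0],-0.094],
    [0,[-0.473,-0.286,0],-0.094],
    [0,[-0.946,-0.573,0.1],-0.094],
    [0,[-0.946,-0.573,0.2],-0.094],
    [0,[-0.946,-0.573,0.328],-0.094],
    [0,[-0.946,-0.573,0.328],-0.094],
    [0,[-0.946,-0.573,0.328],-0.094],
  ],
)

```text
time_s: 2.1
eef_pos: [0.4629, 0.215, 0.1075]
eef_rot: [0.001, 0.013, 1.0, 0.0]
wrist_force: [1.3, 0.6, 0.4]
opening: 0.002
grasp_force: 0.0
```

```bash
python3 - <<'E'
from h import *
camera('top');camera('top')
o=get_obs(); c=camera('wrist'); save('w1.png',c); W=cloud(c,o)
im=c['image'].astype(int)
m=(im.min(-1)>140)&(im.max(-1)-im.min(-1)<40)
k,lab,st,ce=cv2.connectedComponentsWithStats(m.astype(np.uint8))
for i in range(1,k):
    if st[i,4]<150: continue
    p=W[lab==i]; p=p[np.isfinite(p[:,0])]
    if len(p)<50: continue
    t=p[p[:,2]>np.percentile(p[:,2],90)-.004]
    print(st[i],np.round((t.min(0)+t.max(0))/2,4),'z',np.round(np.median(t[:,2]),4),np.round(np.ptp(t,axis=0),3))
to(.468,.209,.036)
E
```

```text
[    0     0   161   185 18193] [0.382  0.032  0.0065] z 0.0004 [0.126 0.121 0.017]
[  285     0   355   374 83457] [0.439  0.3262 0.0933] z 0.0071 [0.23  0.257 0.182]
[ 171   90  126   95 8002] [0.4129 0.1516 0.0113] z 0.0005 [0.067 0.089 0.026]
[  15  200   44   30 1133] [0.4612 0.011  0.021 ] z 0.0213 [0.022 0.028 0.005]
[  87  200   42   30 1115] [0.4626 0.0614 0.0211] z 0.0214 [0.022 0.027 0.006]
[230 201  36  28 928] [0.4655 0.1613 0.0214] z 0.0214 [0.021 0.025 0.005]
[299 205  36  29 854] [0.4663 0.2109 0.0311] z 0.031 [0.02  0.024 0.005]
[ 150  206   40   30 1076] [0.4642 0.111  0.0336] z 0.0332 [0.021 0.026 0.005]
[625 254  15  25 191] [0.4945 0.4071 0.0564] z 0.0565 [0.017 0.013 0.003]
[417 331  28  29 375] [0.5304 0.2803 0.0896] z 0.0063 [0.15  0.071 0.17 ]
t 2.25 pos [0.4613 0.2143 0.1059] units [-0.018  -0.0124  0.1748] ytool [ 0.029  1.    -0.001] F [-0.57 -0.85  0.45]
```

View pics/w1.png

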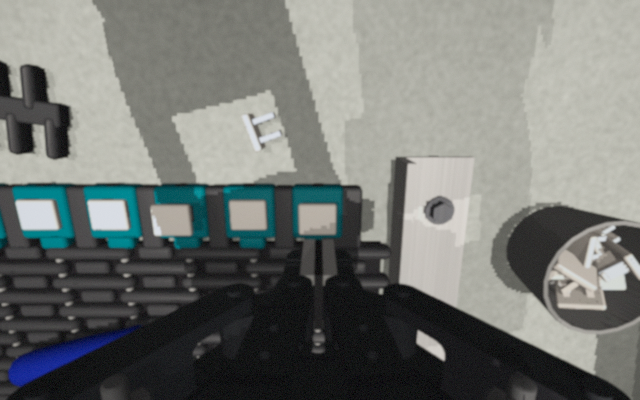

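Emit:
play_rows(
  plan=[
    [0,[-0.014,-0.01,0.08],0],
    [0,[-0.014,-0.01,0.14],0],
    [0,[-0.014,-0.01,0.16],0],
    [0,[-0.014,-0.01,0.16],0],
    [0,[-0.014,-0.01,0.16],0],
  ],
)

```text
time_s: 2.75
eef_pos: [0.4679, 0.2131, 0.0456]
eef_rot: [0.001, 0.012, 1.0, 0.0]
wrist_force: [1.4, 0.4, -0.0]
opening: 0.002
grasp_force: 0.0
```

```bash
python3 -c "
from h import *
to(.467,.210,.0215)"
```

```text
t 2.75 pos [0.4679 0.2131 0.0456] units [ 0.0022 -0.0078  0.0603] ytool [0.025 1.    0.001] F [ 1.37  0.42 -0.03]
```

Emit:
play_rows(
  plan=[
    [0,[0,-0.006,0.01],0],
    [0,[0,-0.006,0.02],0],
    [0,[0,-0.006,0.025],0],
    [0,[0,-0.006,0.025],0],
    [0,[0,-0.006,0.025],0],
    [0,[0,-0.006,0.025],0],
  ],
)

```text
time_s: 3.35
eef_pos: [0.4673, 0.2099, 0.0343]
eef_rot: [0.0, 0.013, 1.0, 0.0]
wrist_force: [0.3, 0.1, 0.3]
opening: 0.003
grasp_force: 0.0
```

Emit:
play_rows(
  plan=[
    [0,[0,0,0],0],
    [0,[0,0,0],0],
  ],
)

```text
time_s: 3.55
eef_pos: [0.4672, 0.2099, 0.0342]
eef_rot: [0.0, 0.013, 1.0, 0.0]
wrist_force: [0.2, 1.2, -0.1]
opening: 0.0
grasp_force: 0.0
```

Emit:
play_rows(
  plan=[
    [0,[0,0,0.0025],0],
    [0,[0,0,0.005],0],
    [0,[0,0,0.0075],0],
    [0,[0,0,0.01],0],
    [0,[0,0,0.0125],0],
    [0,[0,0,0.015],0],
    [0,[0,0,0.0175],0],
    [0,[0,0,0.02],0],
    [0,[0,0,0.0225],0],
    [0,[0,0,0.0225],0],
  ],
)

```text
time_s: 4.55
eef_pos: [0.4671, 0.2098, 0.025]
eef_rot: [-0.0, 0.013, 1.0, 0.0]
wrist_force: [-1.1, -0.5, 2.2]
opening: 0.001
grasp_force: 0.8
```

Emit:
play_rows(
  plan=[
    [0,[0,0,0.0012],0],
    [0,[0,0,0.0025],0],
    [0,[0,0,0.0037],0],
    [0,[0,0,0.005],0],
    [0,[0,0,0.0062],0],
    [0,[0,0,0.0075],0],
    [0,[0,0,0.0075],0],
  ],
)

```text
time_s: 5.25
eef_pos: [0.4671, 0.2098, 0.0221]
eef_rot: [-0.0, 0.013, 1.0, -0.0]
wrist_force: [-1.3, -0.5, 2.4]
opening: -0.0
grasp_force: 1.3
```

Emit:
play_rows(
  plan=[
    [0,[0,0,0.0007],0],
    [0,[0,0,0.0015],0],
    [0,[0,0,0.002],0],
    [0,[0,0,0.002],0],
  ],
)

```text
time_s: 5.65
eef_pos: [0.4671, 0.2098, 0.0214]
eef_rot: [-0.0, 0.013, 1.0, -0.0]
wrist_force: [-2.6, -0.6, 3.9]
opening: 0.0
grasp_force: 1.6
```

Emit:
play_rows(
  plan=[
    [0,[0,0,0.0006],0],
    [0,[0,0,0.0012],0],
    [0,[0,0,0.0012],0],
  ],
)

```text
time_s: 5.95
eef_pos: [0.4671, 0.2099, 0.021]
eef_rot: [-0.0, 0.013, 1.0, -0.0]
wrist_force: [-2.7, -0.6, 4.9]
opening: -0.007
grasp_force: 2.7
```

Emit:
play_rows(
  plan=[
    [0,[0,0,0.0006],0],
    [0,[0,0,0.0012],0],
    [0,[0,0,0.0012],0],
  ],
)

```text
time_s: 6.25
eef_pos: [0.4672, 0.2098, 0.021]
eef_rot: [-0.0, 0.013, 1.0, -0.0]
wrist_force: [-3.8, -0.8, 10.8]
opening: 0.002
grasp_force: 5.0
```

Emit:
play_rows(
  plan=[
    [0,[0,0,-0.06],0],
    [0,[0,0,-0.11],0],
    [0,[0,-0.12,-0.11],0],
    [0,[0,-0.2475,-0.11],0],
    [0,[0,-0.2475,-0.11],0],
    [0,[0,-0.2475,-0.08],0],
    [0,[0,-0.2475,-0.05],0],
    [0,[0,-0.2475,-0.042],0],
    [0,[0,-0.2475,-0.042],0],
    [0,[0,-0.2475,-0.042],0],
  ],
)

```text
time_s: 7.25
eef_pos: [0.4644, 0.1117, 0.0368]
eef_rot: [-0.0, 0.012, 1.0, 0.0]
wrist_force: [0.5, -0.9, 0.3]
opening: 0.001
grasp_force: 0.0
```

Emit:
play_rows(
  plan=[
    [0,[0,0,0],0],
    [0,[0,0,0],0],
  ],
)

```text
time_s: 7.45
eef_pos: [0.4649, 0.1112, 0.0375]
eef_rot: [0.0, 0.012, 1.0, -0.0]
wrist_force: [0.2, -0.3, -0.2]
opening: 0.0
grasp_force: 0.0
```

```bash
python3 - <<'E'
from h import *
o=get_obs(); c=camera('wrist'); save('w2.png',c); W=cloud(c,o)
im=c['image'].astype(int)
m=(im.min(-1)>110)&(im.max(-1)-im.min(-1)<45)&(abs(W[...,0]-.465)<.02)&(W[...,2]>.017)&(W[...,2]<.036)
k,lab,st,ce=cv2.connectedComponentsWithStats(m.astype(np.uint8))
for i in range(1,k):
    if st[i,4]<150: continue
    t=W[lab==i]
    print(st[i],np.round((t.min(0)+t.max(0))/2,4),'z',np.round(np.median(t[:,2]),4),np.round(np.ptp(t,axis=0),3))
to(.4648,.1108,.034)
E
```

```text
[  96  220   57   41 2073] [0.4612 0.0101 0.0204] z 0.0213 [0.023 0.029 0.006]
[ 196  221   53   40 2000] [0.4625 0.0607 0.0204] z 0.0214 [0.023 0.028 0.006]
[ 389  221   53   42 1999] [0.4664 0.1619 0.0202] z 0.0213 [0.025 0.028 0.006]
[ 483  222   57   41 2067] [0.467  0.212  0.0205] z 0.0213 [0.023 0.029 0.007]
[   0  226   44   43 1655] [ 0.4593 -0.0352  0.03  ] z 0.0303 [0.022 0.022 0.005]
[292 229  54  21 765] [0.458  0.1113 0.0323] z 0.0331 [0.011 0.026 0.005]
t 7.5 pos [0.4649 0.1111 0.0376] units [ 0.0003 -0.0007  0.009 ] ytool [ 0.025  1.    -0.   ] F [ 0.12  0.11 -0.19]
```

View pics/w2.png

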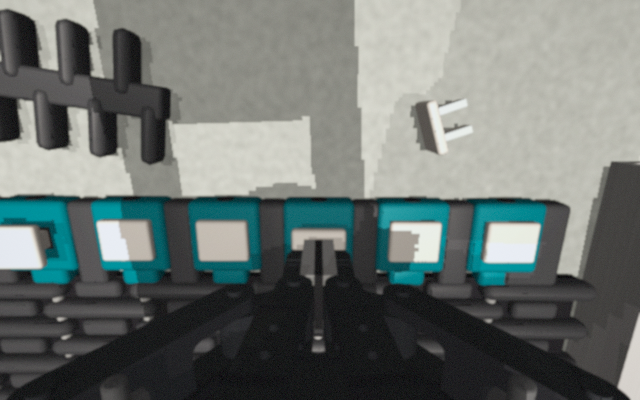

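The first clip, at about (510,242), now sits level with its neighbours. The fingertip is over the second one at about (319,240), and the third stands proud at the left edge.

Emit:
play_rows(
  plan=[
    [0,[0,0,0.006],0],
    [0,[0,0,0.01],0],
    [0,[0,0,0.013],0],
    [0,[0,0,0.016],0],
    [0,[0,0,0.019],0],
    [0,[0,0,0.022],0],
    [0,[0,0,0.025],0],
    [0,[0,0,0.028],0],
    [0,[0,0,0.031],0],
    [0,[0,0,0.031],0],
  ],
)

```text
time_s: 8.5
eef_pos: [0.4647, 0.1109, 0.0246]
eef_rot: [0.0, 0.013, 1.0, 0.0]
wrist_force: [0.3, -0.7, 1.1]
opening: 0.002
grasp_force: 0.3
```

Emit:
play_rows(
  plan=[
    [0,[0,0,0.0012],0],
    [0,[0,0,0.0025],0],
    [0,[0,0,0.0037],0],
    [0,[0,0,0.005],0],
    [0,[0,0,0.0062],0],
    [0,[0,0,0.0075],0],
    [0,[0,0,0.0075],0],
  ],
)

```text
time_s: 9.2
eef_pos: [0.4647, 0.1109, 0.0218]
eef_rot: [0.0, 0.013, 1.0, -0.0]
wrist_force: [-0.1, -0.6, 0.9]
opening: 0.002
grasp_force: 1.3
```

Emit:
play_rows(
  plan=[
    [0,[0,0,0.0007],0],
    [0,[0,0,0.0015],0],
    [0,[0,0,0.002],0],
    [0,[0,0,0.002],0],
  ],
)

```text
time_s: 9.6
eef_pos: [0.4646, 0.1109, 0.021]
eef_rot: [0.0, 0.013, 1.0, -0.0]
wrist_force: [-0.6, 0.3, 4.5]
opening: -0.0
grasp_force: 1.9
```

Emit:
play_rows(
  plan=[
    [0,[0,0,0.0006],0],
    [0,[0,0,0.0012],0],
    [0,[0,0,0.0012],0],
  ],
)

```text
time_s: 9.9
eef_pos: [0.4647, 0.1109, 0.021]
eef_rot: [-0.0, 0.013, 1.0, -0.0]
wrist_force: [-3.3, -1.4, 9.3]
opening: 0.002
grasp_force: 4.6
```

Emit:
play_rows(
  plan=[
    [0,[0,0,-0.06],0],
    [0,[0,0,-0.11],0],
    [0,[0,-0.12,-0.11],0],
    [0,[0,-0.24,-0.11],0],
    [0,[0,-0.375,-0.11],0],
    [0,[0,-0.375,-0.11],0],
    [0,[0,-0.375,-0.07],0],
    [0,[0,-0.375,-0.042],0],
    [0,[0,-0.375,-0.042],0],
    [0,[0,-0.375,-0.042],0],
  ],
)

```text
time_s: 10.9
eef_pos: [0.4603, -0.0382, 0.0369]
eef_rot: [-0.001, 0.012, 1.0, 0.0]
wrist_force: [0.3, -0.2, -0.2]
opening: 0.001
grasp_force: 0.0
```

```bash
python3 - <<'E'
from h import *
camera('top');camera('top');camera('top')
o=get_obs(); c=camera('wrist'); W=cloud(c,o)
im=c['image'].astype(int)
m=(im.min(-1)>110)&(im.max(-1)-im.min(-1)<45)&(abs(W[...,0]-.465)<.02)&(W[...,2]>.017)&(W[...,2]<.036)
k,lab,st,ce=cv2.connectedComponentsWithStats(m.astype(np.uint8))
for i in range(1,k):
    if st[i,4]<150: continue
    t=W[lab==i]
    print(st[i],np.round((t.min(0)+t.max(0))/2,4),'z',np.round(np.median(t[:,2]),4),np.round(np.ptp(t,axis=0),3))
to(.4608,-.039,.034)
E
```

```text
[ 196  219   53   41 2011] [ 0.4586 -0.0889  0.0204] z 0.0214 [0.024 0.027 0.006]
[ 389  220   53   41 1998] [0.4609 0.0119 0.0204] z 0.0214 [0.023 0.028 0.007]
[ 482  220   59   42 2076] [0.4633 0.0622 0.0202] z 0.0213 [0.025 0.03  0.006]
[ 579  221   61   42 2144] [0.4647 0.1107 0.0202] z 0.0213 [0.025 0.028 0.006]
[292 225  53  25 952] [ 0.4558 -0.0393  0.0247] z 0.0304 [0.015 0.027 0.015]
t 11.1 pos [ 0.4613 -0.0388  0.0378] units [ 0.0012 -0.0006  0.0096] ytool [ 0.025  1.    -0.   ] F [-0.24  0.44 -0.29]
```

Clips 1 and 2 are home, and the hand is centred over the third.

Emit:
play_rows(
  plan=[
    [0,[0,0,0.01],0],
    [0,[0,0,0.015],0],
    [0,[0,0,0.018],0],
    [0,[0,0,0.02],0],
    [0,[0,0,0.0225],0],
    [0,[0,0,0.025],0],
    [0,[0,0,0.027],0],
    [0,[0,0,0.029],0],
    [0,[0,0,0.031],0],
    [0,[0,0,0.031],0],
  ],
)

```text
time_s: 12.1
eef_pos: [0.4608, -0.0391, 0.0248]
eef_rot: [0.0, 0.013, 1.0, -0.0]
wrist_force: [-0.5, -0.1, -0.3]
opening: -0.0
grasp_force: 0.0
```

Emit:
play_rows(
  plan=[
    [0,[0,0,0.0012],0],
    [0,[0,0,0.0025],0],
    [0,[0,0,0.0037],0],
    [0,[0,0,0.005],0],
    [0,[0,0,0.0062],0],
    [0,[0,0,0.0075],0],
    [0,[0,0,0.0075],0],
  ],
)

```text
time_s: 12.8
eef_pos: [0.4609, -0.0391, 0.0219]
eef_rot: [0.0, 0.013, 1.0, -0.0]
wrist_force: [-1.0, 0.2, 2.6]
opening: -0.004
grasp_force: 1.2
```

Emit:
play_rows(
  plan=[
    [0,[0,0,0.0007],0],
    [0,[0,0,0.0015],0],
    [0,[0,0,0.002],0],
    [0,[0,0,0.002],0],
  ],
)

```text
time_s: 13.2
eef_pos: [0.4609, -0.0391, 0.0211]
eef_rot: [0.0, 0.013, 1.0, -0.0]
wrist_force: [-1.1, 0.7, 3.8]
opening: 0.001
grasp_force: 1.6
```

Emit:
play_rows(
  plan=[
    [0,[0,0,0.0006],0],
    [0,[0,0,0.0012],0],
    [0,[0,0,0.0012],0],
  ],
)

```text
time_s: 13.5
eef_pos: [0.4609, -0.0391, 0.021]
eef_rot: [-0.0, 0.013, 1.0, -0.0]
wrist_force: [-2.6, 0.8, 8.2]
opening: 0.001
grasp_force: 3.8
```

Emit:
play_rows(
  plan=[
    [0,[0,0,-0.05],0],
    [0,[0,0,-0.15],0],
    [0,[0,0,-0.25],0],
    [0,[0,0,-0.35],0],
    [0,[0,0,-0.35],0],
    [0,[0,0,-0.35],0],
    [0,[0,0,-0.35],0],
  ],
)

```text
time_s: 14.2
eef_pos: [0.4598, -0.0387, 0.1592]
eef_rot: [-0.001, 0.013, 1.0, 0.0]
wrist_force: [0.6, 0.2, -1.1]
opening: -0.002
grasp_force: 0.0
```

```bash
python3 - <<'E'
from h import *
camera('top');camera('top')
o=get_obs(); c=camera('wrist'); save('w3.png',c); W=cloud(c,o)
im=c['image'].astype(int)
m=(im.min(-1)>110)&(im.max(-1)-im.min(-1)<45)&(abs(W[...,0]-.465)<.02)&(W[...,2]>.017)&(W[...,2]<.036)
k,lab,st,ce=cv2.connectedComponentsWithStats(m.astype(np.uint8))
for i in range(1,k):
    if st[i,4]<100: continue
    t=W[lab==i]; print(np.round(np.median(t,0),4))
to(0.4,0,.2)
E
```

```text
[ 0.4579 -0.0883  0.0213]
[ 0.4589 -0.0385  0.0213]
[0.4603 0.011  0.0213]
[0.4622 0.0606 0.0214]
[0.4631 0.1105 0.0213]
[0.4646 0.1605 0.0214]
[0.4665 0.2102 0.0213]
t 14.35 pos [ 0.4598 -0.0387  0.159 ] units [ 0.1521  0.0931 -0.1019] ytool [0.026 1.    0.001] F [ 0.08 -1.04  0.36]
```

View pics/w3.png

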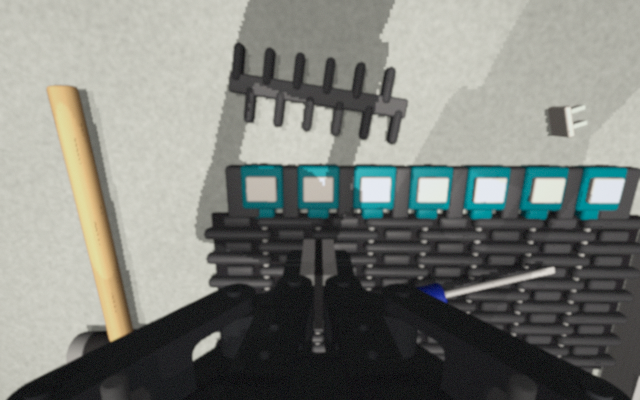

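All seven clips (row about 190, columns 260 to 607) are level, the loose things look undisturbed, and the hand is clear.

```bash
python3 -c "
from bench import *
print(hand_in())"
```

```text
the job is handed in; nothing more can be done
None
```

The three proud clips were pressed home in order from the end stop towards the free end; all seven now read level at about 21 mm, the hand is clear, and the job is handed in (no verdict was returned).

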